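# Dial the code and unlatch the document box

### The arm

A 7-joint arm with a two-finger parallel gripper is mounted at the origin on a cart in front of the work surface, level with it; the furniture and walls round the work are solid. World frame = base frame: x ahead of the robot, y to its left, z up, the work surface at z = 0. Lengths are in m, angles in rad, forces in N, time in s.
With the tool pointing down it reaches from about 0.425 to 1.025 m from the base axis. Payload 9.4 kg.
Tool frame: the origin (TCP) lies midway between the tips of the shut fingers; the grasp point (between the pads) lies robot.tcp_to_grasp behind it (robot.tcp_to_grasp is the distance from the TCP to the grasp point, in m); z points along the fingers, y is the line along which they close (so a half turn about z gives the same grasp; the last joint's range is limited). The gripper opens to 85 mm and grips with 20 to 120 N. Pads are 22 mm wide; open, the fingers measure 114 mm over their backs; the gripper's body (76 mm by 85 mm) begins 54 mm behind the grasp point. The pads swing forward as they close: fully open they stand 13 mm farther back than shut.
Start: joints at [-1.302, 0.599, -0.003, 1.599, 0.002, 0.943, -0.08], TCP at [0.246, 0.682, 0.231] pointing down, gripper open.
Joint ranges: [-2.57, 2.57], [-0.35, 1.97], [-1.29, 1.29], [0.11, 2.56], [-1.05, 4.19], [0.11, 1.86], [-2.63, 2.63]. Speed limits (rad/s): [2.22, 2.22, 3.01, 3.01, 3.14, 3.14, 3.14].

### API

Orientations are given as a unit quaternion [w, x, y, z].
In Python, from cell import robot gives the robot as it stands. The module is installed in compiled form; this text tells all that it offers.
- The arm moves only by the shell command python3 -m inch 'ROWS' [FORCE]. ROWS is JSON, a list of rows, each an object of numbers: "x", "y", "z": the shift along the world's x, y, z in units of 40 mm (1.0 is 40 mm); "ax", "ay", "az": the turn, a rotation vector about the world's x, y, z in units of 0.12 rad (1.0 is 0.12 rad); "jaw": the gripper's target within -1 to 1 (shut at 1, half-way at 0, fully open at -1). In form: [{"x": .., "y": .., "z": .., "ax": .., "ay": .., "az": .., "jaw": ..}, ...]. A call has 1 to 8 rows; each row shifts and turns the commanded pose from where the row before left it; what a row does not reach is not made up. A row lasts 1/10 s, in which the tool goes at most 50 mm and 8.59 degrees, less where a joint would pass 70% of its speed; a pose out of reach is approached as far as the arm can. A call with a number of a shift or a turn outside -1 to 1 is refused whole. A call with a gripper value outside its range is refused whole. The fingers move at their own pace and stop on an object; FORCE is the grip in N (left out, the last holds). Time passes only in rows, so rows that do not move let the fingers close. It gives the time, the measured TCP pose, the force, the opening and the grip force at its end, in the units of the state.
- robot.sense(): the state, without advancing time (a new reading comes with each control period).
- robot.read_camera(name): name is "side" or "top"; returns a dict with "frame" (480x640x3 uint8, blue, green, red), "range_z" (480x640 float32, m along the optical axis (not along the pixel's ray), 0 where there is no reading), "vertical_fov" (degrees; the focal length in pixels is half the picture's height over the tangent of half this angle, whatever the lens; pixels are square), "cx", "cy" (the principal point, pixels), "world_from_camera" (4x4, takes a point from camera to world coordinates). Camera axes: x right, y down, z forward; pixel columns grow to the right and rows downward; lengths in m; the calibration is good to about 2 mm. A picture is of the moment at which its call begins.
- robot.job_done(): hands the job in; it is judged then, once.
The state is a dict: "t": time; "joint_positions": joint angles; "qvel": joint speeds; "tau": joint torques, N m; "ee_pos": TCP position; "eef_rot": TCP orientation; "contact_force": force on the tool from outside, world axes, zero at the start; "moment": the same for the moment, N m; "grip_width": finger opening in m; "finger_force": force on a finger pad.
Only numpy, scipy, OpenCV 4.12 (cv2) and the standard library are available. Lean on these libraries where they do the work, as an engineer would, in place of code of your own. Each camera call takes 0.05 s, during which the arm holds its last target. There are 200 camera calls.

### The job

Unlock the grey lock box on the desk: with a fingertip, flick the edges of its three thumbwheels click by click until their upper faces show the code, from left to right two, five and three pips. Then push the latch slide with a fingertip all the way to the right, so that the lid springs up. Nothing is to be picked up, and the box and the things around it stay where they are.

Things in the scene. Friction and masses are not known exactly. Their poses are not given: they have to be found in the camera images.
- lockbox: grey steel lock box, 190 mm deep (x) by 270 mm wide (y) by 56 mm high, about 4 kg, loose on rubber feet. Origin at the centre of its underside; x points from its front to its back (the front is turned roughly to the robot), y to its left, z up. The front 90 mm is a flat console deck, 56 mm above the desk, with three thumbwheels in slots and the latch slide; behind it lies the lid.
- wheel_left_axis (a point): middle of the left thumbwheel's axle (along the box's y), fixed on the box, 14 mm below the deck. All three wheels are alike: a six-sided black drum 20 mm wide along y, flat faces 18 mm from the axle with 1 to 6 white pips, and a straight rib 4.5 mm thick at each edge between faces, rib tips 32 mm from the axle. 48 mm from wheel to wheel, in a row along y.
- wheel_middle_axis (a point): the same point of the middle thumbwheel. With a wheel at a click, one flat face lies level on top, 18 mm above the axle (4 mm above the deck), and a rib stands 30 degrees before and another 30 degrees behind it, tips about 27 mm above and 16 mm before or behind the axle; half way between clicks a rib stands at the very top, tip 32 mm and foot 21 mm above the axle.
- wheel_right_axis (a point): the same point of the right thumbwheel. The white triangles on the deck beside each wheel point at the face that counts, the one looking straight up. From the right wheel's axle to the latch's thumb piece (locked) it is 79 mm along the box's y.
- wheel_left (a joint): angle of the left thumbwheel, rad, no end stops. At a whole number k of clicks (angle = 1.0472 k, also negative) the upper face shows 1 + (k modulo 6) pips: 0 one, 1.047 two, 2.094 three, 3.142 four, 4.189 five, 5.236 or -1.047 six, and so on. It grows, one pip more a click, as the top of the wheel is pushed to the box's +x (away from its front).
- wheel_middle (a joint): angle of the middle thumbwheel, same scale. A sprung pawl holds each wheel at its clicks; pushed past half way between two clicks it snaps on to the next by itself as soon as it is free. Turning it takes about 3 N at a rib's tip. An upright finger face against the flank of a rib turns the wheel; pressing down on a rib only jams it. Wheels turn both ways.
- wheel_right (a joint): angle of the right thumbwheel, same scale. In the first tenths of a second a wheel may still be snapping into its nearest click.
- latch_knob (a point): centre of the latch's thumb piece, a black ridged block 32 mm (box x) by 14 mm (box y) by 14 mm high, on a steel plate on the deck, to the right of the wheels; its top is 72.5 mm above the desk, its middle 65.5 mm. It moves with the slide.
- latch (a joint): slide of the latch in m: 0 locked, 0.018 fully open; grows as the thumb piece is pushed to the box's right (its -y), away from the wheels, with about 3 N, and stays where it is left. While any wheel is off the code it is stopped after about 2 mm.
- lid (a joint): opening of the lid in rad about its hinge along the back edge of the box: 0 shut, 0.35 popped up. A spring lifts it by itself once the latch is about 15 mm along; its front edge then rises about 33 mm.
- notes: bystander: pad of sticky notes, 78x78x10 mm, right of the box; origin under its centre
- pen: bystander: black pen, 145 mm long, right of the box; origin under its centre
- rubber: bystander: eraser in a sleeve, 46x21x12 mm, in front of the box; origin under its centre
- clip: bystander: black binder clip, 39 mm high, in front of the box; origin under its centre
- house_keys: bystander: bunch of keys lying flat, 104x116x8 mm, right of the box; origin under its centre
- cellphone: bystander: phone lying flat on the desk mat, 149x73x8 mm, left of the box; origin under its centre

How it is judged:
By the outcome, as a careful person would: the job done as asked, in the order asked, and still so for the second after the job is handed in, with the robot touching nothing.
It also fails if it takes over 61 s, if anything falls off the work surface, if the arm or the gripper's body presses on something with over 40 N, if the wrist force passes 120 N, or if a joint passes its speed limit or range.

## Working session

There is one attempt and no reset: what is moved stays moved. The work goes in short steps, Python scripts to look and compute and a shell command to move; the robot and the scene stay as the last step left them, time stands still between calls to the robot, and variables do not carry over. Pictures are saved under pics/ and viewed, at most 10 in all, crops included, and the job is handed in when it is done.

```bash
mkdir -p pics; cat > h.py <<'E'
import numpy as np, cv2
from cell import robot
def cam(n):
    c=robot.read_camera(n); c['f']=240/np.tan(np.radians(c['vertical_fov'])/2); return c
def P(c,u,v,r=2):
    w=c['range_z'][v-r:v+r+1,u-r:u+r+1]; z=np.median(w[w>0])
    return (c['world_from_camera']@[(u-c['cx'])*z/c['f'],(v-c['cy'])*z/c['f'],z,1])[:3]
def ray(c,u,v,h):
    T=c['world_from_camera'];d=T[:3,:3]@[(u-c['cx'])/c['f'],(v-c['cy'])/c['f'],1];o=T[:3,3]
    return o+d*(h-o[2])/d[2]
E
python3 - <<'E'
from h import *
for n in('top','side'):
    c=cam(n);cv2.imwrite(f'pics/{n}0.png',c['frame']);print(n,c['f'],c['world_from_camera'].round(3).tolist())
    np.savez(f'{n}0.npz',**c)
s=robot.sense();print(s)
E
```

```text
top 589.9454132639161 [[0.001, -0.998, 0.055, 0.444], [-1.0, -0.001, -0.003, -0.167], [0.003, -0.055, -0.998, 1.508], [0.0, 0.0, 0.0, 1.0]]
side 613.5840442827229 [[0.327, -0.517, 0.791, -0.541], [-0.945, -0.189, 0.267, -0.535], [0.012, -0.835, -0.551, 0.794], [0.0, 0.0, 0.0, 1.0]]
{'t': 0.1, 'joint_positions': array([-1.30169215,  0.60007423, -0.00255062,  1.60007515,  0.00178895,
        0.94287601, -0.07979826]), 'qvel': array([-0.00249421,  0.00030769, -0.00020131, -0.00034817, -0.00122539,
       -0.00201651, -0.00135377]), 'tau': array([ 5.63787806e-03, -7.77987027e+01,  1.57059610e+00, -2.58627337e+01,
        1.28022884e-02,  5.53972990e-03, -2.84552584e-05]), 'ee_pos': array([0.24560093, 0.68167577, 0.23047314]), 'eef_rot': array([-6.35562716e-05,  1.72012406e-01,  9.85094524e-01, -7.12406665e-04]), 'contact_force': array([ 0.20214427, -0.8177322 ,  0.82530715]), 'moment': array([-0.01008374, -0.00716801, -0.01009111]), 'finger_force': 0.0, 'grip_width': 0.08563681174011421}
```

View pics/top0.png

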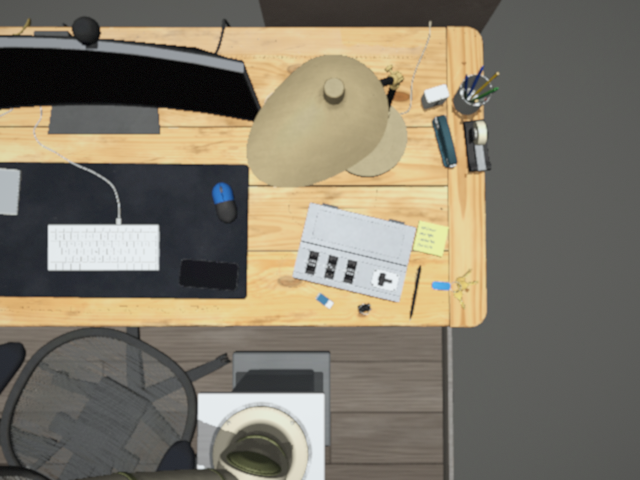

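View pics/side0.png

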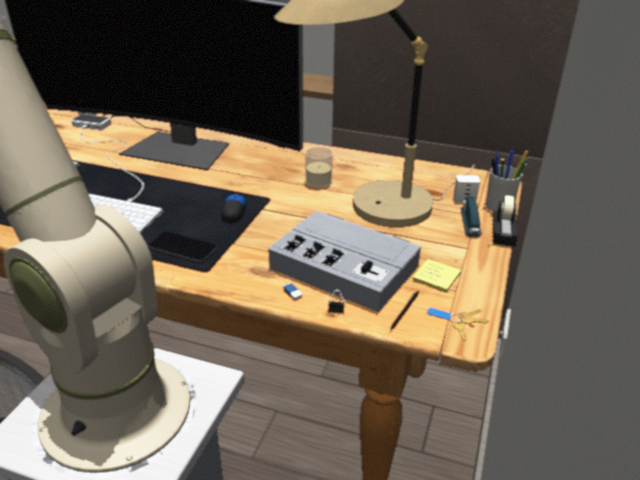

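```bash
python3 - <<'E'
from h import *
c=dict(np.load('top0.npz'));z=c['range_z'];v,u=np.mgrid[:480,:640]
T=c['world_from_camera'];W=np.stack([(u-c['cx'])*z/c['f'],(v-c['cy'])*z/c['f'],z,np.ones_like(z)],-1)@T.T
m=(z>0)&(abs(W[...,2]-.056)<.008)&(u>280)&(u<425)&(v>190)&(v<310)
m=cv2.morphologyEx(m.astype(np.uint8),cv2.MORPH_OPEN,np.ones((5,5)))
p=W[m>0][:,:2].astype(np.float32);r=cv2.minAreaRect(p);print(r,cv2.boxPoints(r).tolist(),np.median(W[m>0][:,2]))
for q in [(312,263),(331,267),(350,271),(384,280)]: print(q,ray(c,*q,.056).round(4),P(c,*q).round(4))
sh=W[80:185,250:390][z[80:185,250:390]>0];sh=sh[sh[:,2]>.2];print('shade',sh.min(0),sh.max(0))
a=cv2.resize(c['frame'][195:310,285:425],None,fx=5,fy=5,interpolation=cv2.INTER_CUBIC);
s=np.load('side0.npz')['frame'];b=cv2.resize(s[215:300,265:415],None,fx=5.2,fy=5.2,interpolation=cv2.INTER_CUBIC)
cv2.imwrite('pics/topz.png',a);cv2.imwrite('pics/sidez.png',b)
E
```

```text
((0.5074368715286255, -0.23599687218666077), (0.2704295516014099, 0.19505703449249268), 76.52023315429688) [[0.38107621669769287, -0.344752699136734], [0.5707598924636841, -0.39022088050842285], [0.6337975263595581, -0.12724104523658752], [0.4441138505935669, -0.08177286386489868]] 0.05619219409052312
(312, 263) [ 0.4777 -0.1331  0.056 ] [ 0.4776 -0.1332  0.0597]
(331, 267) [ 0.4679 -0.1799  0.056 ] [ 0.4678 -0.1798  0.0594]
(350, 271) [ 0.4581 -0.2266  0.056 ] [ 0.458  -0.2264  0.0601]
(384, 280) [ 0.436  -0.3101  0.056 ] [ 0.4361 -0.3091  0.0657]
shade [ 0.60420389 -0.30654465  0.20052059  1.        ] [0.83449859 0.00266203 0.63492077 1.        ]
```

View pics/topz.png

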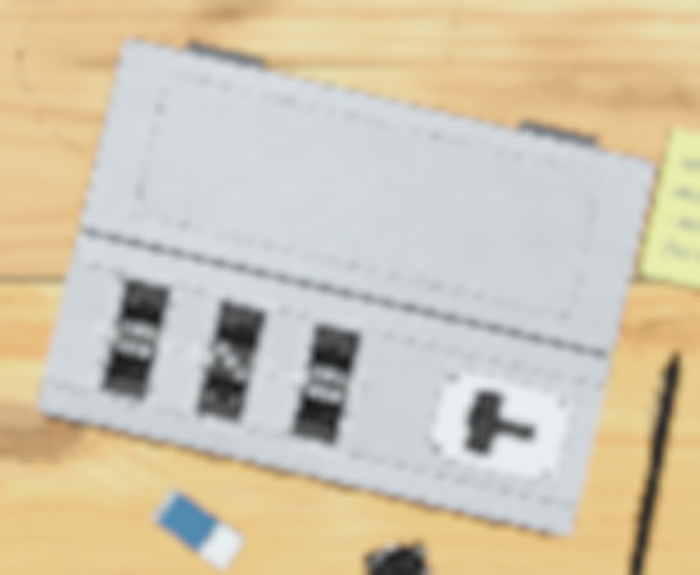

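View pics/sidez.png

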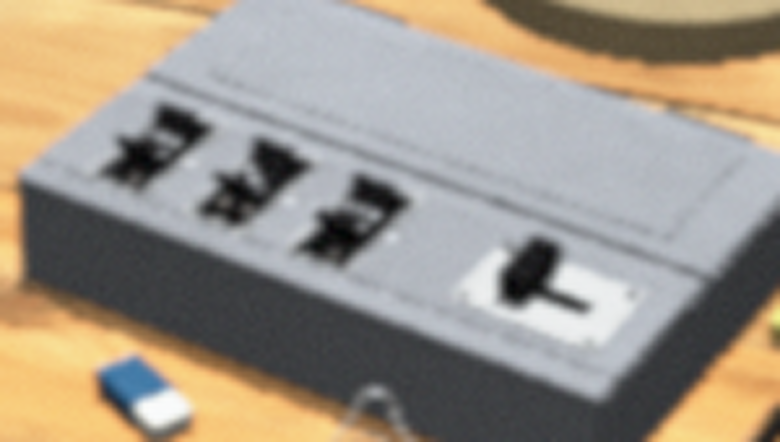

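```bash
python3 - <<'E'
from h import *
a=np.radians(-13.48);X=np.array([np.cos(a),np.sin(a),0]);Y=np.array([-np.sin(a),np.cos(a),0]);Z=np.array([0,0,1.])
print(X,Y)
M=[np.array([.4777,-.1331,.042]),np.array([.4679,-.1799,.042]),np.array([.4581,-.2266,.042])]
for q in M+[np.array([.436,-.310,.0])]: d=q-[.5074,-.236,0];print((d@X).round(4),(d@Y).round(4))
fr={n:np.mean([cam(n)['frame'] for _ in range(6)],0).astype(np.uint8) for n in('top','side')}
rows=[]
for n in('side','top'):
  c=dict(np.load(n+'0.npz'));Ti=np.linalg.inv(c['world_from_camera'])
  for th in (0,-60):
    t=np.radians(th);tang=X*np.cos(t)-Z*np.sin(t)*1;nor=X*np.sin(t)+Z*np.cos(t)
    row=[]
    for m in M:
      C=[m+nor*.018+tang*i*.013+Y*j*.015 for i,j in((1,1),(1,-1),(-1,-1),(-1,1))]
      px=[]
      for q in C:
        k=Ti@[*q,1];px.append([k[0]/k[2]*c['f']+c['cx'],k[1]/k[2]*c['f']+c['cy']])
      H=cv2.getPerspectiveTransform(np.float32(px),np.float32([[0,0],[150,0],[150,130],[0,130]]))
      row.append(cv2.copyMakeBorder(cv2.warpPerspective(fr[n],H,(150,130),flags=cv2.INTER_CUBIC),4,4,4,4,cv2.BORDER_CONSTANT,value=(0,0,255)))
    rows.append(np.hstack(row))
cv2.imwrite('pics/faces.png',np.vstack(rows))
E
```

```text
[ 0.97245135 -0.23310593  0.        ] [0.23310593 0.97245135 0.        ]
-0.0529 0.0931
-0.0515 0.0453
-0.0501 -0.0024
-0.0522 -0.0886
```

View pics/faces.png

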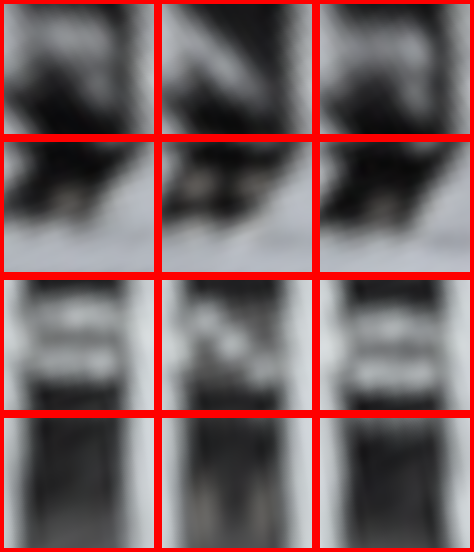

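The thumbwheels show 6, 3 and 6 (the front faces 1, 4 and 1 agree). So they need +2, +2 and +3 clicks, all pushed to the box's +x. Next I shut the fingers and swing over.

```bash
python3 -m inch '[{"x":0.85,"y":-0.85,"az":0.46,"jaw":1},{"x":0.85,"y":-0.85,"az":0.46,"jaw":1},{"x":0.85,"y":-0.85,"jaw":1},{"x":0.85,"y":-0.85,"jaw":1},{"x":0.85,"y":-0.85,"jaw":1},{"x":0.85,"y":-0.85,"jaw":1}]'; python3 - <<'E'
from h import *
print(robot.sense()['joint_positions'].round(3))
E
```

```text
[-1.302  0.599 -0.002  1.599  0.002  0.943 -0.08 ]invalid input
```

```bash
python3 -m inch '[{"x":0.85,"y":-0.85,"z":0,"ax":0,"ay":0,"az":0.46,"jaw":1},{"x":0.85,"y":-0.85,"z":0,"ax":0,"ay":0,"az":0.46,"jaw":1},{"x":0.85,"y":-0.85,"z":0,"ax":0,"ay":0,"az":0,"jaw":1},{"x":0.85,"y":-0.85,"z":0,"ax":0,"ay":0,"az":0,"jaw":1},{"x":0.85,"y":-0.85,"z":0,"ax":0,"ay":0,"az":0,"jaw":1},{"x":0.85,"y":-0.85,"z":0,"ax":0,"ay":0,"az":0,"jaw":1}]'; python3 - <<'E'
from h import *
print(robot.sense()['joint_positions'].round(3))
E
```

```text
t: 1.3
ee_pos: [0.451, 0.4766, 0.2315]
eef_rot: [0.0, 0.117, 0.993, 0.0]
contact_force: [0.4, 0.4, 0.7]
grip_width: 0.0004
finger_force: 0.0
[-0.876  0.515 -0.036  1.765  0.023  0.861  0.413]
```

```bash
python3 -m inch '[{"x":0.2,"y":-1,"z":0,"ax":0,"ay":0,"az":0,"jaw":1},{"x":0.2,"y":-1,"z":0,"ax":0,"ay":0,"az":0,"jaw":1},{"x":0.2,"y":-1,"z":0,"ax":0,"ay":0,"az":0,"jaw":1},{"x":0.2,"y":-1,"z":0,"ax":0,"ay":0,"az":0,"jaw":1},{"x":0.2,"y":-1,"z":0,"ax":0,"ay":0,"az":0,"jaw":1},{"x":0.2,"y":-1,"z":0,"ax":0,"ay":0,"az":0,"jaw":1},{"x":0.2,"y":-1,"z":0,"ax":0,"ay":0,"az":0,"jaw":1},{"x":-0.2,"y":-1,"z":0,"ax":0,"ay":0,"az":0,"jaw":1}]' && python3 -m inch '[{"x":-0.2,"y":-1,"z":0,"ax":0,"ay":0,"az":0,"jaw":1},{"x":-0.2,"y":-1,"z":0,"ax":0,"ay":0,"az":0,"jaw":1},{"x":-0.2,"y":-1,"z":0,"ax":0,"ay":0,"az":0,"jaw":1},{"x":-0.2,"y":-1,"z":0,"ax":0,"ay":0,"az":0,"jaw":1},{"x":-0.2,"y":-1,"z":0,"ax":0,"ay":0,"az":0,"jaw":1},{"x":-0.2,"y":-1,"z":0,"ax":0,"ay":0,"az":0,"jaw":1},{"x":-0.25,"y":-1,"z":-0.2,"ax":0,"ay":0,"az":0,"jaw":1},{"x":0,"y":0,"z":-1,"ax":0,"ay":0,"az":0,"jaw":1}]'; cat >> h.py <<'E'
a=np.radians(-13.48);X=np.array([np.cos(a),np.sin(a),0]);Y=np.array([-np.sin(a),np.cos(a),0]);O=np.array([.5074,-.236,0])
def rel():
    s=robot.sense();d=s['ee_pos']-O
    print('t',s['t'],'box xy from wheel axles mm: x',((d@X+.0515)*1e3).round(1),'yL/M/R',[((d@Y-k)*1e3).round(1) for k in(.0933,.0453,-.0027)],'z',(s['ee_pos'][2]*1e3).round(1),'F',s['contact_force'].round(1))
E
python3 -c "
from h import *;rel();print(robot.sense()['joint_positions'].round(2))
c=cam('side');cv2.imwrite('pics/s1.png',cv2.resize(c['frame'][140:340,200:460],None,fx=3,fy=3))"
```

```text
t: 2.1
ee_pos: [0.4994, 0.1564, 0.2315]
eef_rot: [0.001, 0.118, 0.993, 0.0]
contact_force: [0.3, -1.1, 1.0]
grip_width: -0.0001
finger_force: 0.0
t: 2.9
ee_pos: [0.4406, -0.1276, 0.1858]
eef_rot: [0.004, 0.121, 0.993, -0.001]
contact_force: [1.8, 0.8, -1.1]
grip_width: 0.0003
finger_force: 0.0
t 2.9 box xy from wheel axles mm: x -38.7 yL/M/R [np.float64(-3.4), np.float64(44.6), np.float64(92.6)] z 185.8 F [ 1.8  0.8 -1.1]
[ 0.13  0.35  0.03  2.25 -0.02  0.54  1.51]
```

View pics/s1.png

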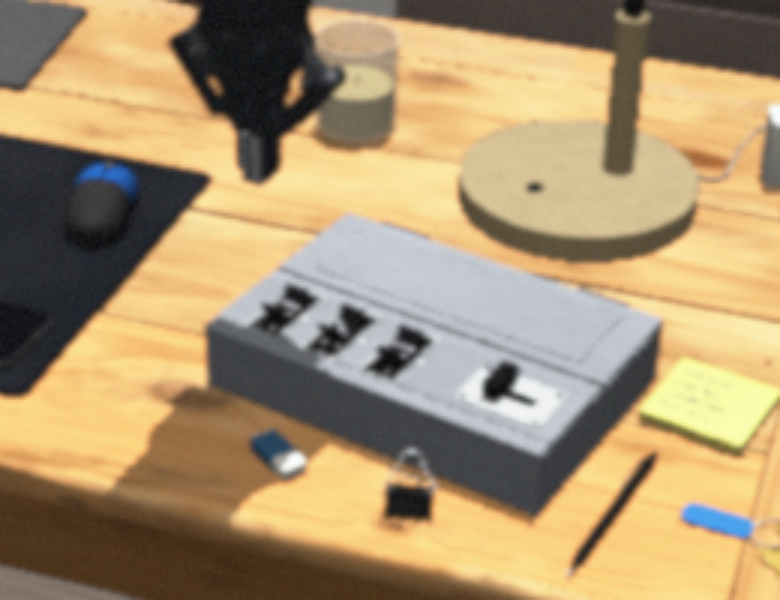

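```bash
python3 -m inch '[{"x":0.02,"y":0.08,"z":-1,"ax":0,"ay":0,"az":0,"jaw":1},{"x":0,"y":0,"z":-1,"ax":0,"ay":0,"az":0,"jaw":1},{"x":0,"y":0,"z":-0.7,"ax":0,"ay":0,"az":0,"jaw":1},{"x":0,"y":0,"z":-0.2,"ax":0,"ay":0,"az":0,"jaw":1},{"x":0,"y":0,"z":0,"ax":0,"ay":0,"az":0,"jaw":1}]';python3 -c "
from h import *;rel()"
```

```text
t: 3.45
ee_pos: [0.4404, -0.1181, 0.0669]
eef_rot: [-0.001, 0.117, 0.993, 0.0]
contact_force: [-0.5, -1.6, 0.5]
grip_width: -0.0
finger_force: 0.0
t 3.45 box xy from wheel axles mm: x -41.1 yL/M/R [np.float64(5.7), np.float64(53.7), np.float64(101.7)] z 66.9 F [-0.5 -1.6  0.5]
```

```bash
python3 -m inch '[{"x":-0.03,"y":-0.14,"z":-0.07,"ax":0,"ay":0,"az":0,"jaw":1},{"x":0.146,"y":-0.035,"z":0,"ax":0,"ay":0,"az":0,"jaw":1},{"x":0.146,"y":-0.035,"z":0,"ax":0,"ay":0,"az":0,"jaw":1},{"x":0.146,"y":-0.035,"z":0,"ax":0,"ay":0,"az":0,"jaw":1},{"x":0.146,"y":-0.035,"z":0,"ax":0,"ay":0,"az":0,"jaw":1}]';python3 -c "
from h import *;rel()"; python3 -m inch '[{"x":0.146,"y":-0.035,"z":0,"ax":0,"ay":0,"az":0,"jaw":1},{"x":0.1,"y":-0.025,"z":0,"ax":0,"ay":0,"az":0,"jaw":1},{"x":0,"y":0,"z":0,"ax":0,"ay":0,"az":0,"jaw":1}]';python3 -c "
from h import *;rel()"
```

```text
t: 3.95
ee_pos: [0.4611, -0.1298, 0.0652]
eef_rot: [-0.002, 0.118, 0.993, 0.0]
contact_force: [-3.5, 1.4, 3.2]
grip_width: 0.0001
finger_force: 1.9
t 3.95 box xy from wheel axles mm: x -18.3 yL/M/R [np.float64(-0.8), np.float64(47.2), np.float64(95.2)] z 65.2 F [-3.5  1.4  3.2]
t: 4.25
ee_pos: [0.4751, -0.1328, 0.0651]
eef_rot: [0.002, 0.117, 0.993, -0.0]
contact_force: [3.2, -1.5, 3.3]
grip_width: -0.0002
finger_force: 2.1
t 4.25 box xy from wheel axles mm: x -4.0 yL/M/R [np.float64(-0.5), np.float64(47.5), np.float64(95.5)] z 65.1 F [ 3.2 -1.5  3.3]
```

```bash
python3 -m inch '[{"x":0,"y":0,"z":0.8,"ax":0,"ay":0,"az":0,"jaw":1},{"x":-0.45,"y":0.108,"z":0,"ax":0,"ay":0,"az":0,"jaw":1},{"x":-0.45,"y":0.108,"z":0,"ax":0,"ay":0,"az":0,"jaw":1},{"x":-0.6,"y":0.14,"z":0.2,"ax":0,"ay":0,"az":0,"jaw":1},{"x":0,"y":0,"z":0,"ax":0,"ay":0,"az":0,"jaw":1}]'
cat >> h.py <<'E'
def faces(out,n=6,views=(('side',0),('side',-60),('top',0),('top',60))):
  Z=np.array([0,0,1.]);M=[O+X*-.0515+Y*k+Z*.042 for k in(.0933,.0453,-.0027)];rows=[]
  for nm in dict.fromkeys(v[0] for v in views):
    cs=[cam(nm) for _ in range(n)];c=cs[0];f=np.mean([k['frame'] for k in cs],0).astype(np.uint8)
    Ti=np.linalg.inv(c['world_from_camera'])
    pj=lambda q:(lambda k:[k[0]/k[2]*c['f']+c['cx'],k[1]/k[2]*c['f']+c['cy']])(Ti@[*q,1])
    for th in [v[1] for v in views if v[0]==nm]:
      t=np.radians(th);tg=X*np.cos(t)-Z*np.sin(t);no=X*np.sin(t)+Z*np.cos(t);row=[]
      for m in M:
        px=[pj(m+no*.018+tg*i*.013+Y*j*.015) for i,j in((1,1),(1,-1),(-1,-1),(-1,1))]
        H=cv2.getPerspectiveTransform(np.float32(px),np.float32([[0,0],[120,0],[120,104],[0,104]]))
        row.append(cv2.copyMakeBorder(cv2.warpPerspective(f,H,(120,104),flags=cv2.INTER_CUBIC),3,3,3,3,cv2.BORDER_CONSTANT,value=(0,0,255)))
      rows.append(np.hstack(row))
  cv2.imwrite(out,np.vstack(rows))
E
python3 -c "
from h import *;rel();faces('pics/f1.png',3)"
```

```text
t: 4.75
ee_pos: [0.4093, -0.1176, 0.1051]
eef_rot: [-0.001, 0.117, 0.993, 0.0]
contact_force: [0.4, 0.3, -0.2]
grip_width: -0.0003
finger_force: 0.0
t 4.75 box xy from wheel axles mm: x -71.5 yL/M/R [np.float64(-1.0), np.float64(47.0), np.float64(95.0)] z 105.1 F [ 0.4  0.3 -0.2]
```

View pics/f1.png

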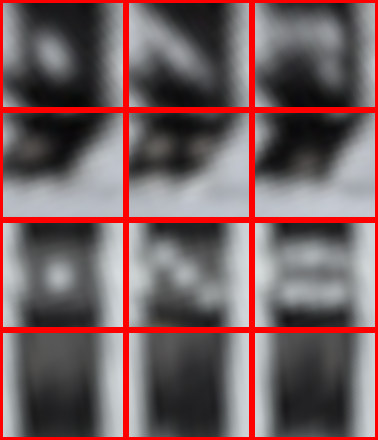

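```bash
python3 -m inch '[{"x":0.8,"y":-0.17,"z":0,"ax":0,"ay":0,"az":0,"jaw":1},{"x":0,"y":0,"z":-0.85,"ax":0,"ay":0,"az":0,"jaw":1},{"x":0,"y":0,"z":-0.15,"ax":0,"ay":0,"az":0,"jaw":1},{"x":0.16,"y":-0.0385,"z":0,"ax":0,"ay":0,"az":0,"jaw":1},{"x":0.16,"y":-0.0385,"z":0,"ax":0,"ay":0,"az":0,"jaw":1},{"x":0.16,"y":-0.0385,"z":0,"ax":0,"ay":0,"az":0,"jaw":1},{"x":0.16,"y":-0.0385,"z":0,"ax":0,"ay":0,"az":0,"jaw":1},{"x":0.16,"y":-0.0385,"z":0,"ax":0,"ay":0,"az":0,"jaw":1}]';python3 -c "
from h import *;rel()"; python3 -m inch '[{"x":0,"y":0,"z":0,"ax":0,"ay":0,"az":0,"jaw":1},{"x":0,"y":0,"z":0.8,"ax":0,"ay":0,"az":0,"jaw":1},{"x":-0.4,"y":0.096,"z":0.2,"ax":0,"ay":0,"az":0,"jaw":1},{"x":-0.4,"y":0.096,"z":0,"ax":0,"ay":0,"az":0,"jaw":1},{"x":-0.14,"y":-0.58,"z":0,"ax":0,"ay":0,"az":0,"jaw":1},{"x":-0.14,"y":-0.58,"z":0,"ax":0,"ay":0,"az":0,"jaw":1},{"x":0,"y":0,"z":0,"ax":0,"ay":0,"az":0,"jaw":1}]';python3 -c "
from h import *;rel()"
```

```text
t: 5.85
ee_pos: [0.4776, -0.1329, 0.0654]
eef_rot: [0.001, 0.117, 0.993, -0.0]
contact_force: [0.7, -0.5, -0.1]
grip_width: 0.0001
finger_force: 0.0
t 5.85 box xy from wheel axles mm: x -1.5 yL/M/R [np.float64(0.0), np.float64(48.0), np.float64(96.0)] z 65.4 F [ 0.7 -0.5 -0.1]
t: 6.55
ee_pos: [0.4328, -0.174, 0.1049]
eef_rot: [0.0, 0.119, 0.993, -0.001]
contact_force: [0.4, 0.2, -0.1]
grip_width: 0.0002
finger_force: 0.0
t 6.55 box xy from wheel axles mm: x -35.5 yL/M/R [np.float64(-50.4), np.float64(-2.4), np.float64(45.6)] z 104.9 F [ 0.4  0.2 -0.1]
```

```bash
python3 -m inch '[{"x":-0.09,"y":0.06,"z":-0.4,"ax":0,"ay":0,"az":0,"jaw":1},{"x":0,"y":0,"z":-0.45,"ax":0,"ay":0,"az":0,"jaw":1},{"x":0,"y":0,"z":-0.15,"ax":0,"ay":0,"az":0,"jaw":1},{"x":0.16,"y":-0.0385,"z":0,"ax":0,"ay":0,"az":0,"jaw":1},{"x":0.16,"y":-0.0385,"z":0,"ax":0,"ay":0,"az":0,"jaw":1},{"x":0.16,"y":-0.0385,"z":0,"ax":0,"ay":0,"az":0,"jaw":1},{"x":0.16,"y":-0.0385,"z":0,"ax":0,"ay":0,"az":0,"jaw":1},{"x":0.16,"y":-0.0385,"z":0,"ax":0,"ay":0,"az":0,"jaw":1}]';python3 -c "
from h import *;rel()"; python3 -m inch '[{"x":0,"y":0,"z":0,"ax":0,"ay":0,"az":0,"jaw":1},{"x":0,"y":0,"z":0.8,"ax":0,"ay":0,"az":0,"jaw":1},{"x":-0.6,"y":0.144,"z":0.2,"ax":0,"ay":0,"az":0,"jaw":1},{"x":-0.6,"y":0.144,"z":0,"ax":0,"ay":0,"az":0,"jaw":1},{"x":-0.4,"y":0.096,"z":0,"ax":0,"ay":0,"az":0,"jaw":1},{"x":0,"y":0,"z":0,"ax":0,"ay":0,"az":0,"jaw":1}]';python3 -c "
from h import *;rel();faces('pics/f2.png',3)"
```

```text
t: 7.35
ee_pos: [0.4626, -0.1767, 0.0652]
eef_rot: [0.0, 0.117, 0.993, -0.0]
contact_force: [0.6, 0.1, 0.2]
grip_width: -0.0001
finger_force: 0.0
t 7.35 box xy from wheel axles mm: x -5.9 yL/M/R [np.float64(-46.1), np.float64(1.9), np.float64(49.9)] z 65.2 F [0.6 0.1 0.2]
t: 7.95
ee_pos: [0.3958, -0.1609, 0.1049]
eef_rot: [-0.001, 0.118, 0.993, 0.0]
contact_force: [1.0, -0.5, -0.5]
grip_width: 0.0
finger_force: 0.0
t 7.95 box xy from wheel axles mm: x -74.5 yL/M/R [np.float64(-46.2), np.float64(1.8), np.float64(49.8)] z 104.9 F [ 1.  -0.5 -0.5]
```

View pics/f2.png

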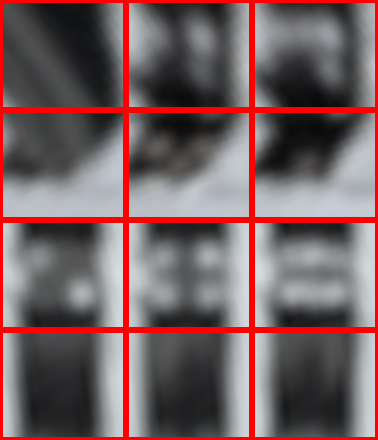

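Left shows 2 and middle shows 4. Middle needs one more click, then right needs three.

```bash
python3 -m inch '[{"x":0.84,"y":-0.25,"z":0,"ax":0,"ay":0,"az":0,"jaw":1},{"x":0,"y":0,"z":-0.85,"ax":0,"ay":0,"az":0,"jaw":1},{"x":0,"y":0,"z":-0.15,"ax":0,"ay":0,"az":0,"jaw":1},{"x":0.16,"y":-0.0385,"z":0,"ax":0,"ay":0,"az":0,"jaw":1},{"x":0.16,"y":-0.0385,"z":0,"ax":0,"ay":0,"az":0,"jaw":1},{"x":0.16,"y":-0.0385,"z":0,"ax":0,"ay":0,"az":0,"jaw":1},{"x":0.16,"y":-0.0385,"z":0,"ax":0,"ay":0,"az":0,"jaw":1},{"x":0.16,"y":-0.0385,"z":0,"ax":0,"ay":0,"az":0,"jaw":1}]' >/dev/null;python3 -c "
from h import *;rel()"; python3 -m inch '[{"x":0,"y":0,"z":0,"ax":0,"ay":0,"az":0,"jaw":1},{"x":0,"y":0,"z":0.8,"ax":0,"ay":0,"az":0,"jaw":1},{"x":-0.4,"y":0.096,"z":0.2,"ax":0,"ay":0,"az":0,"jaw":1},{"x":-0.45,"y":0.108,"z":0,"ax":0,"ay":0,"az":0,"jaw":1},{"x":-0.14,"y":-0.58,"z":0,"ax":0,"ay":0,"az":0,"jaw":1},{"x":-0.14,"y":-0.58,"z":0,"ax":0,"ay":0,"az":0,"jaw":1},{"x":0,"y":0,"z":0,"ax":0,"ay":0,"az":0,"jaw":1},{"x":0,"y":0,"z":0,"ax":0,"ay":0,"az":0,"jaw":1}]'>/dev/null;python3 -c "
from h import *;rel()"
```

```text
t 9.05 box xy from wheel axles mm: x -3.9 yL/M/R [np.float64(-48.1), np.float64(-0.1), np.float64(47.9)] z 65.5 F [ 0.6 -0.8  0.4]
t 9.85 box xy from wheel axles mm: x -39.4 yL/M/R [np.float64(-96.1), np.float64(-48.1), np.float64(-0.1)] z 104.7 F [ 0.   0.6 -0.3]
```

Well placed for the right wheel. I'll do its first two clicks.

```bash
python3 -m inch '[{"x":0,"y":0,"z":-0.4,"ax":0,"ay":0,"az":0,"jaw":1},{"x":0,"y":0,"z":-0.45,"ax":0,"ay":0,"az":0,"jaw":1},{"x":0,"y":0,"z":-0.15,"ax":0,"ay":0,"az":0,"jaw":1},{"x":0.17,"y":-0.041,"z":0,"ax":0,"ay":0,"az":0,"jaw":1},{"x":0.17,"y":-0.041,"z":0,"ax":0,"ay":0,"az":0,"jaw":1},{"x":0.17,"y":-0.041,"z":0,"ax":0,"ay":0,"az":0,"jaw":1},{"x":0.17,"y":-0.041,"z":0,"ax":0,"ay":0,"az":0,"jaw":1},{"x":0.17,"y":-0.041,"z":0,"ax":0,"ay":0,"az":0,"jaw":1}]' >/dev/null;python3 -c "
from h import *;rel()"; python3 -m inch '[{"x":0,"y":0,"z":0,"ax":0,"ay":0,"az":0,"jaw":1},{"x":0,"y":0,"z":0.8,"ax":0,"ay":0,"az":0,"jaw":1},{"x":-0.4,"y":0.096,"z":0.2,"ax":0,"ay":0,"az":0,"jaw":1},{"x":-0.45,"y":0.108,"z":0,"ax":0,"ay":0,"az":0,"jaw":1},{"x":0,"y":0,"z":0,"ax":0,"ay":0,"az":0,"jaw":1},{"x":0,"y":0,"z":0,"ax":0,"ay":0,"az":0,"jaw":1}]'>/dev/null;python3 -c "
from h import *;rel()"
python3 -m inch '[{"x":0,"y":0,"z":-0.4,"ax":0,"ay":0,"az":0,"jaw":1},{"x":0,"y":0,"z":-0.45,"ax":0,"ay":0,"az":0,"jaw":1},{"x":0,"y":0,"z":-0.15,"ax":0,"ay":0,"az":0,"jaw":1},{"x":0.17,"y":-0.041,"z":0,"ax":0,"ay":0,"az":0,"jaw":1},{"x":0.17,"y":-0.041,"z":0,"ax":0,"ay":0,"az":0,"jaw":1},{"x":0.17,"y":-0.041,"z":0,"ax":0,"ay":0,"az":0,"jaw":1},{"x":0.17,"y":-0.041,"z":0,"ax":0,"ay":0,"az":0,"jaw":1},{"x":0.17,"y":-0.041,"z":0,"ax":0,"ay":0,"az":0,"jaw":1}]' >/dev/null;python3 -c "
from h import *;rel()"; python3 -m inch '[{"x":0,"y":0,"z":0,"ax":0,"ay":0,"az":0,"jaw":1},{"x":0,"y":0,"z":0.8,"ax":0,"ay":0,"az":0,"jaw":1},{"x":-0.4,"y":0.096,"z":0.2,"ax":0,"ay":0,"az":0,"jaw":1},{"x":-0.45,"y":0.108,"z":0,"ax":0,"ay":0,"az":0,"jaw":1},{"x":0,"y":0,"z":0,"ax":0,"ay":0,"az":0,"jaw":1},{"x":0,"y":0,"z":0,"ax":0,"ay":0,"az":0,"jaw":1}]'>/dev/null;python3 -c "
from h import *;rel()"
```

```text
t 10.65 box xy from wheel axles mm: x -3.6 yL/M/R [np.float64(-95.7), np.float64(-47.7), np.float64(0.3)] z 65.2 F [-0.1 -0.2  0.2]
t 11.25 box xy from wheel axles mm: x -38.8 yL/M/R [np.float64(-95.9), np.float64(-47.9), np.float64(0.1)] z 104.8 F [ 0.8 -0.2  0.3]
t 12.05 box xy from wheel axles mm: x -3.4 yL/M/R [np.float64(-95.9), np.float64(-47.9), np.float64(0.1)] z 65.2 F [0.2 0.2 0.3]
t 12.65 box xy from wheel axles mm: x -38.7 yL/M/R [np.float64(-96.0), np.float64(-48.0), np.float64(0.0)] z 104.8 F [ 0.4 -0.8 -0.6]
```

```bash
python3 -m inch '[{"x":0,"y":0,"z":-0.4,"ax":0,"ay":0,"az":0,"jaw":1},{"x":0,"y":0,"z":-0.45,"ax":0,"ay":0,"az":0,"jaw":1},{"x":0,"y":0,"z":-0.15,"ax":0,"ay":0,"az":0,"jaw":1},{"x":0.17,"y":-0.041,"z":0,"ax":0,"ay":0,"az":0,"jaw":1},{"x":0.17,"y":-0.041,"z":0,"ax":0,"ay":0,"az":0,"jaw":1},{"x":0.17,"y":-0.041,"z":0,"ax":0,"ay":0,"az":0,"jaw":1},{"x":0.17,"y":-0.041,"z":0,"ax":0,"ay":0,"az":0,"jaw":1},{"x":0.17,"y":-0.041,"z":0,"ax":0,"ay":0,"az":0,"jaw":1}]' >/dev/null;python3 -c "
from h import *;rel()"; python3 -m inch '[{"x":0,"y":0,"z":0,"ax":0,"ay":0,"az":0,"jaw":1},{"x":0,"y":0,"z":0.8,"ax":0,"ay":0,"az":0,"jaw":1},{"x":-0.6,"y":0.144,"z":0.2,"ax":0,"ay":0,"az":0,"jaw":1},{"x":-0.6,"y":0.144,"z":0,"ax":0,"ay":0,"az":0,"jaw":1},{"x":-0.4,"y":0.096,"z":0,"ax":0,"ay":0,"az":0,"jaw":1},{"x":0,"y":0,"z":0,"ax":0,"ay":0,"az":0,"jaw":1},{"x":0,"y":0,"z":0,"ax":0,"ay":0,"az":0,"jaw":1}]'>/dev/null;python3 -c "
from h import *;rel();faces('pics/f3.png',3)
for n in('top','side'):
  c=cam(n);z=c['range_z'];v,u=np.mgrid[:480,:640]
  W=(np.stack([(u-c['cx'])*z/c['f'],(v-c['cy'])*z/c['f'],z,np.ones_like(z)],-1)@c['world_from_camera'].T)[...,:3]-O
  bx,by=W@X,W@Y;dark=c['frame'].max(2)<70
  m=(z>0)&dark&(abs(bx+.05)<.025)&(by<-.06)&(by>-.115)&(W[...,2]>.0665)&(W[...,2]<.085);print(n,m.sum(),bx[m].mean(),by[m].mean(),by[m].min(),by[m].max(),W[m][:,2].mean())
"
```

```text
t 13.45 box xy from wheel axles mm: x -3.4 yL/M/R [np.float64(-96.0), np.float64(-48.0), np.float64(-0.0)] z 65.2 F [0.5 0.4 0.3]
t 14.15 box xy from wheel axles mm: x -69.3 yL/M/R [np.float64(-96.0), np.float64(-48.0), np.float64(0.0)] z 104.8 F [ 0.4 -0.  -0.7]
top 11 -0.04934241863086657 -0.08001806780650342 -0.08458606483341957 -0.0762526861671349 0.0723128149459828
side 55 -0.05723424238992798 -0.08294182029699464 -0.08761837666504001 -0.07657863376444433 0.07176664193313928
```

View pics/f3.png

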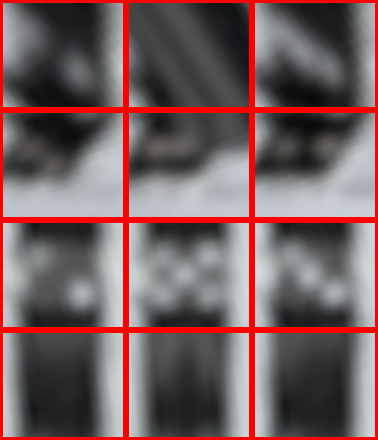

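Left to right, the faces now show 2, 5 and 3, which is the code. Now the latch.

```bash
python3 -m inch '[{"x":0.67,"y":-0.7,"z":0,"ax":0,"ay":0,"az":0,"jaw":1},{"x":0.67,"y":-0.7,"z":0,"ax":0,"ay":0,"az":0,"jaw":1},{"x":0,"y":0,"z":0,"ax":0,"ay":0,"az":0,"jaw":1},{"x":0,"y":0,"z":-0.5,"ax":0,"ay":0,"az":0,"jaw":1},{"x":0,"y":0,"z":-0.4,"ax":0,"ay":0,"az":0,"jaw":1},{"x":0,"y":0,"z":-0.14,"ax":0,"ay":0,"az":0,"jaw":1},{"x":0,"y":0,"z":0,"ax":0,"ay":0,"az":0,"jaw":1}]' >/dev/null;python3 -c "
from h import *;rel()"; python3 -m inch '[{"x":-0.035,"y":-0.146,"z":0,"ax":0,"ay":0,"az":0,"jaw":1},{"x":-0.035,"y":-0.146,"z":0,"ax":0,"ay":0,"az":0,"jaw":1},{"x":-0.035,"y":-0.146,"z":0,"ax":0,"ay":0,"az":0,"jaw":1}]'>/dev/null;python3 -c "
from h import *;rel()";python3 -m inch '[{"x":-0.035,"y":-0.146,"z":0,"ax":0,"ay":0,"az":0,"jaw":1},{"x":-0.035,"y":-0.146,"z":0,"ax":0,"ay":0,"az":0,"jaw":1},{"x":0,"y":0,"z":0,"ax":0,"ay":0,"az":0,"jaw":1}]'>/dev/null;python3 -c "
from h import *;rel()"
```

```text
t 15.25 box xy from wheel axles mm: x -6.0 yL/M/R [np.float64(-137.5), np.float64(-89.5), np.float64(-41.5)] z 62.2 F [1.  1.1 1. ]
t 15.55 box xy from wheel axles mm: x -5.0 yL/M/R [np.float64(-156.3), np.float64(-108.3), np.float64(-60.3)] z 63.5 F [0.9 2.6 0.8]
t 15.85 box xy from wheel axles mm: x -5.2 yL/M/R [np.float64(-169.3), np.float64(-121.3), np.float64(-73.3)] z 63.1 F [0.2 0.5 1.1]
```

```bash
python3 -m inch '[{"x":-0.009,"y":-0.0365,"z":0,"ax":0,"ay":0,"az":0,"jaw":1},{"x":-0.009,"y":-0.0365,"z":0,"ax":0,"ay":0,"az":0,"jaw":1},{"x":0,"y":0,"z":0,"ax":0,"ay":0,"az":0,"jaw":1}]' >/dev/null;python3 -c "
from h import *;rel()"; python3 -m inch '[{"x":-0.009,"y":-0.0365,"z":0,"ax":0,"ay":0,"az":0,"jaw":1},{"x":0,"y":0,"z":0,"ax":0,"ay":0,"az":0,"jaw":1}]'>/dev/null;python3 -c "
from h import *;rel()
c=cam('top');z=c['range_z'];v,u=np.mgrid[:480,:640]
W=(np.stack([(u-c['cx'])*z/c['f'],(v-c['cy'])*z/c['f'],z,np.ones_like(z)],-1)@c['world_from_camera'].T)[...,:3]-O
m=(z>0)&(abs(W@X-.015)<.008)&(abs(W@Y-.05)<.03);print('lid front z',np.median(W[m][:,2]))"
```

```text
t 16.15 box xy from wheel axles mm: x -5.3 yL/M/R [np.float64(-170.5), np.float64(-122.5), np.float64(-74.5)] z 62.8 F [1.  2.7 2.1]
t 16.35 box xy from wheel axles mm: x -5.4 yL/M/R [np.float64(-170.9), np.float64(-122.9), np.float64(-74.9)] z 62.8 F [2.1 6.3 3.6]
lid front z 0.08419537668739707
```

```bash
python3 -m inch '[{"x":-0.006,"y":-0.025,"z":0,"ax":0,"ay":0,"az":0,"jaw":1},{"x":0,"y":0,"z":0,"ax":0,"ay":0,"az":0,"jaw":1}]' >/dev/null;python3 -c "
from h import *;rel()"; python3 -m inch '[{"x":0.047,"y":0.195,"z":0,"ax":0,"ay":0,"az":0,"jaw":1},{"x":0,"y":0,"z":0.6,"ax":0,"ay":0,"az":0,"jaw":1},{"x":-0.3,"y":0.07,"z":1,"ax":0,"ay":0,"az":0,"jaw":1},{"x":-0.6,"y":0.14,"z":0.9,"ax":0,"ay":0,"az":0,"jaw":1},{"x":-0.4,"y":0.1,"z":0.9,"ax":0,"ay":0,"az":0,"jaw":1},{"x":0,"y":0,"z":0,"ax":0,"ay":0,"az":0,"jaw":1},{"x":0,"y":0,"z":0,"ax":0,"ay":0,"az":0,"jaw":1}]'>/dev/null;python3 -c "
from h import *;rel()
t=cam('top')['frame'][195:315,285:445];s=cam('side')['frame'][200:330,240:460]
cv2.imwrite('pics/end.png',np.vstack([cv2.resize(k,(480,290 if i else 300),interpolation=cv2.INTER_CUBIC) for i,k in enumerate((t,s))]))"
```

```text
t 16.6 box xy from wheel axles mm: x -5.4 yL/M/R [np.float64(-171.1), np.float64(-123.1), np.float64(-75.1)] z 62.8 F [2.2 9.2 3.4]
t 17.3 box xy from wheel axles mm: x -58.6 yL/M/R [np.float64(-165.9), np.float64(-117.9), np.float64(-69.9)] z 199.7 F [ 0.  -0.1 -0.3]
```

View pics/end.png

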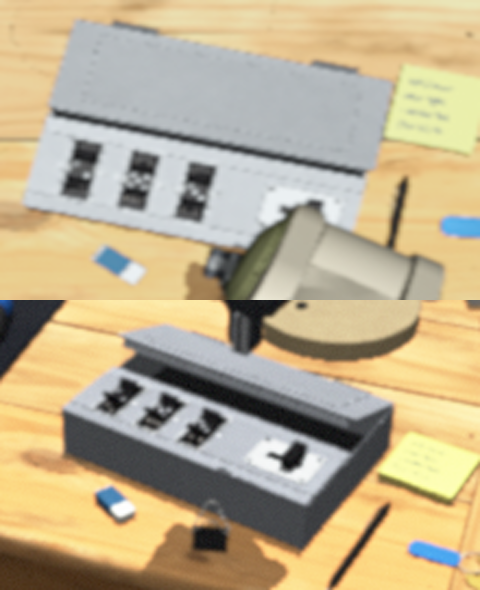

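The lid is up, the knob is at its right-hand stop, the wheels show 2, 5 and 3, and the things in view around the box are where they were.

```bash
python3 -c "
from cell import robot
print(robot.job_done())"
```

```text
the job is handed in; nothing more can be done
None
```

I set the wheels to two, five and three pips, then pushed the latch to its right-hand stop; the lid sprang up, and I handed the job in at about 17 s with the arm clear of everything.

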